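# Flick and index the cobbler's tin carousel

### The arm

A 6-joint arm with a two-finger parallel gripper is mounted at the origin on the work surface. World frame = base frame: x ahead of the robot, y to its left, z up, the work surface at z = 0. Lengths are in m, angles in rad, forces in N, time in s.
With the tool pointing down it reaches from about 0.375 to 0.975 m from the base axis. Payload 3.8 kg.
Tool frame: the origin (TCP) lies midway between the tips of the shut fingers; the grasp point (between the pads) lies 19 mm behind it; z points along the fingers, y is the line along which they close (so a half turn about z gives the same grasp; the last joint's range is limited). The gripper opens to 85 mm and grips with 20 to 120 N. Pads are 22 mm wide; open, the fingers measure 114 mm over their backs; the gripper's body (76 mm by 85 mm) begins 54 mm behind the grasp point. The pads swing forward as they close: fully open they stand 13 mm farther back than shut.
Start: joints at [-1.269, 0.264, 1.604, -0, 1.274, -0.037], TCP at [0.224, -0.637, 0.201] pointing down, gripper open.
Joint ranges: [-2.63, 2.63], [-0.94, 2.18], [0.31, 2.57], [-1.31, 4.45], [0, 2.66], [-2.55, 2.55]. Speed limits (rad/s): [2.57, 2.57, 3.14, 3.14, 3.14, 3.14].

### API

Orientations are given as a rotation vector (axis times angle).
In Python, from workcell import bot gives the robot as it stands.
- The arm moves only by the tool step_arm, never from a script. Its argument "motion" is a list of rows, each a list of 5 numbers: the finger opening in cm, from 0 to 8.54, then the shift along the tool's x, y, z in cm, then the turn about the tool's z in degrees. In form: [[claw, dx, dy, dz, twist], ...]. A call has 1 to 20 rows; each row is the pose to reach, as a shift and turn from the pose commanded when the call began, along the tool's axes at that moment; what a row does not reach only later rows make up. A row lasts 1/10 s, in which the tool goes at most 50 mm and 8.59 degrees, less where a joint would pass 70% of its speed; a pose out of reach is approached as far as the arm can. A call with a gripper value outside its range is refused whole. The fingers move at their own pace and stop on an object; "force" is the grip in N (left out, the last holds). Time passes only in rows, so rows that repeat a pose let the fingers close. It gives the time, the measured TCP pose, the force, the opening and the grip force at its end, in the units of the state.
- bot.read_state(): the state, without advancing time (a new reading comes with each control period).
- bot.read_camera(name): name is "side" or "top" or "wrist"; returns (picture, depth): 420x560x3 uint8, red, green, blue; 420x560 float32, m along the optical axis (not along the pixel's ray), 0 where there is no reading.
- bot.calibration(name): a dict with "mtx" (3x3 intrinsics, pixels), "k1" (the pictures are not rectified: a ray, as slopes to the right and down, at radius r is drawn at 1 + k1 r^2 times it, then the intrinsics apply), "origin" and "orientation" of the camera in the world; the wrist camera has in their place "T_tool_cam" (4x4, takes a point from camera to tool coordinates, whose origin is the TCP and whose axes are the flange's). Camera axes: x right, y up, looking along -z (the intrinsics and any distortion apply to the point x, -y, -z); pixel columns grow to the right and rows downward; lengths in m; the calibration is good to about 2 mm. A picture is of the moment at which its call begins: read the wrist's pose just before it. calibration takes no time and is no camera call.
- bot.finish_job(): hands the job in; it is judged then, once.
The state is a dict: "time": time; "q": joint angles; "joint_vel": joint speeds; "joint_torque": joint torques, N m; "tool_pos": TCP position; "tcp_rot": TCP orientation; "wrist_force": force on the tool from outside, world axes, zero at the start; "torque": the same for the moment, N m; "width": opening from 0.0 (shut) to 1.0 (fully open); "grip_force": force on a finger pad.
Only numpy, scipy, OpenCV 4.12 (cv2) and the standard library are available. Lean on these libraries where they do the work, as an engineer would, in place of code of your own. Each camera call takes 0.05 s, during which the arm holds its last target. There are 200 camera calls.

### The job

The bearing of the round tin carousel on the cobbler's bench has just been oiled: give the wheel one brisk flick with a fingertip, either way round, and let it run free and untouched for a good three seconds. Then, while it is still turning well (before it has slowed to a crawl), brake it with a fingertip so that it comes to rest with the square tin right at the fixed pointer; its first stop must be there (do not let it run down or stop elsewhere and then nudge it round), after which take the finger away. Grip or lift nothing, and leave the other things on the bench where they are.

Things in the scene. Friction and masses are not known exactly. Their poses are not given: they have to be found in the camera images.
- stand: dark steel foot of the carousel, fixed to the bench; its origin is on the bench under the wheel's axis, z up. Its own -x direction is where the pointer stands.
- carousel (a joint): angle of the free wheel, rad, growing counter-clockwise seen from above, without stops (reduce modulo 2 pi). At 0 and every multiple of 2 pi the square tin is exactly at the pointer. Light bearing: the flicked wheel coasts, losing about 9 % of its speed plus 0.07 rad/s each second (some 19 s from 3.5 rad/s to rest). Balanced: it stays where it is stopped.
- hub (a point): point on the wheel's axis at the height of the deck's top face, 50 mm above the bench. The wheel is a level varnished plywood disc, 280 mm diameter, 12 mm thick, 1.2 kg with tins. Its flat rim, 105 to 140 mm from the axis, is bare: a fingertip pressed down there with 5 to 10 N stops it from 1.5 rad/s in some 0.1 s (friction about 0.2). A black hub knob, 40 mm diameter, rises 34 mm above the deck.
- square_tin (a point): centre of the top of the square tin (44 mm square, 86 mm above the bench, 36 mm above the deck), turning with the wheel, 80 mm from the axis. Three round tins (36 mm diameter, same height) stand at 90, 180 and 270 degrees from it, also 80 mm from the axis; all four are fixed to the deck and any can be pushed sideways to flick the wheel.
- index_place (a point): fixed point where square_tin lies when the square tin is exactly at the pointer: 80 mm from the axis towards the pointer, 86 mm above the bench.
- pointer_tip (a point): tip of the fixed pointer, a small dark steel nose just outside the wheel's edge, 145 mm from the axis, aimed at the hub. Its top is 46 mm above the bench, 4 mm lower than the deck; its post ends 185 mm from the axis.
- jar: bystander: closed glue jar, 64 mm diameter, 85 mm high, loose, about 230 to 260 mm from the axis; origin under its centre.
- heels: bystander: pile of three black rubber heels, 62 mm wide, 36 mm high, loose, about 230 to 260 mm from the axis; origin under it.
- brush: bystander: brush lying on the bench beside the wheel, loose; origin under its middle.
- last: bystander: wooden shoe last, about 230 mm long, 110 mm high, loose, on the left of the bench; origin under its middle.
- hammer: bystander: hammer lying on the right of the bench; origin under its middle.
- awl: bystander: screwdriver-like awl lying on the left of the bench; origin under its middle.

How it is judged:
On the way, in this order (a step that is already met when the one before it is completed fails the run):
1. the wheel runs free, untouched, faster than 1 rad/s for 2.5 s ((velocity of joint carousel above 1 rad/s or velocity of joint carousel below -1 rad/s) and contact force between anything else and stand below 0.05 N), for 2.5 s.
2. a fingertip is put on the carousel (contact force between the fingers and stand above 0.2 N).
At the end, for the whole second after the job is handed in: the wheel stands still with the centre of the square tin within 16 mm of its place at the pointer, nothing touches it, and every loose thing is within 20 mm of where it was (velocity of joint carousel between -0.03 and 0.03 rad/s and horizontal distance between square_tin and index_place below 0.016 m and distance of each of jar, heels, brush, last, hammer, awl from where it was at the start of the episode below 0.02 m).
It fails at once if the wheel came to rest somewhere other than its start (within 40 mm) and the pointer (within 18 mm, at the square tin) (velocity of joint carousel between -0.03 and 0.03 rad/s and distance of square_tin from where it was at the start of the episode above 0.04 m and horizontal distance between square_tin and index_place above 0.018 m).
It fails at once if the wheel was left to run down by itself: turning slower than 0.3 rad/s, untouched, away from its start (40 mm) and from the pointer (18 mm, at the square tin) (velocity of joint carousel between -0.3 and 0.3 rad/s and contact force between the fingers and stand below 0.05 N and distance of square_tin from where it was at the start of the episode above 0.04 m and horizontal distance between square_tin and index_place above 0.018 m).
It fails at once if a bystander was moved or lifted by more than 20 mm (distance of any of jar, heels, brush, last, hammer, awl from where it was at the start of the episode above 0.02 m).
It also fails if it takes over 61 s, if anything falls off the work surface, if the arm or the gripper's body presses on something with over 40 N, if the wrist force passes 120 N, or if a joint passes its speed limit or range.

## Working session

There is one attempt and no reset: what is moved stays moved. The work goes in short steps, Python scripts to look and compute and a tool call to move; the robot and the scene stay as the last step left them, time stands still between calls to the robot, and variables do not carry over. Pictures are saved under pics/ and viewed, at most 10 in all, crops included, and the job is handed in when it is done.

Besides the shell and the picture viewer there is one more tool, called after "Emit:" as name([rows], argument=value, ...), one row to a line, values as JSON. step_arm: Moves the arm, as the interface text tells. Its arguments: {"type":"object","properties":{"motion":{"type":"array","items":{"type":"array","items":{"type":"number"}}},"force":{"type":"number"}},"required":["motion"]}

```bash
mkdir -p pics; ls; cat > h.py <<'E'
import numpy as np,cv2
from scipy.spatial.transform import Rotation as R
from workcell import bot
def cam(n):
    s=bot.read_state(); p,d=bot.read_camera(n); c=bot.calibration(n); return s,p,d,c
def world(c,d):
    # world xyz image
    K=np.array(c["mtx"]);v,u=np.mgrid[0:420,0:560].astype(float)
    x=(u-K[0,2])/K[0,0];y=(v-K[1,2])/K[1,1];k=c["k1"]
    rd=np.hypot(x,y);r=rd.copy()
    for _ in range(20): r=rd/(1+k*r*r)
    f=1/(1+k*r*r);x*=f;y*=f
    P=np.stack([x*d,-y*d,-d],-1)
    o=np.array(c["orientation"]);M=o if o.shape==(3,3) else R.from_rotvec(o).as_matrix()
    return P@M.T+np.array(c["origin"])
E
python3 - <<'E'
from h import *
s,p,d,c=cam("top");print(s,c)
cv2.imwrite("pics/top1.png",p[:,:,::-1]);np.savez("t1.npz",p=p,d=d)
E
```

```text
pics
{'time': 0.0, 'q': array([-1.26889842e+00,  2.64734721e-01,  1.60538841e+00,  2.44308568e-05,
        1.27369079e+00, -3.69394147e-02]), 'joint_vel': array([-3.64563552e-04, -6.10056240e-05, -6.94786458e-04,  1.15054923e-03,
       -1.82429513e-03, -5.04583502e-04]), 'joint_torque': array([ 3.97270969e-04, -5.15107799e+01, -3.67317116e+01,  8.80017637e-05,
        1.29002100e-02,  1.30745966e-05]), 'tool_pos': array([ 0.22410679, -0.63586149,  0.19976673]), 'tcp_rot': array([-3.09444287e+00, -5.29319061e-01,  4.24232004e-04]), 'wrist_force': array([-0.41703311, -0.113625  , -0.5547224 ]), 'torque': array([ 0.02884436,  0.01996159, -0.03205423]), 'grip_force': 0.0, 'width': 0.9993517888357651} {'mtx': array([[459.14412901,   0.        , 274.64622436],
       [  0.        , 459.14412901, 216.72973168],
       [  0.        ,   0.        ,   1.        ]]), 'k1': -0.03287079202019305, 'origin': array([ 0.27910949, -0.01511435,  1.44453061]), 'orientation': array([ 0.15860895, -0.13316655, -1.55366693])}
```

View pics/top1.png

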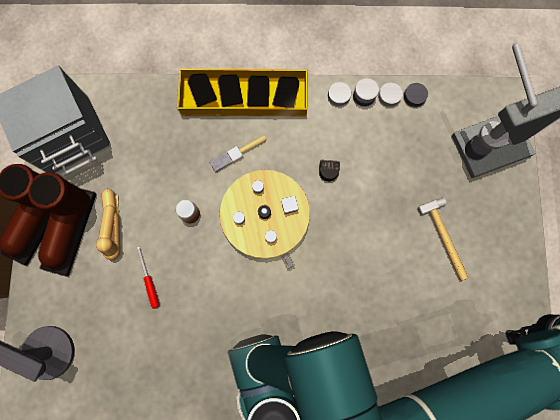

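The top view shows the wheel centred near (264,213). The square tin is at (290,204) and the pointer at (289,262). The jar is at (187,211), the heels at (329,170) and the brush at (240,152).

```bash
python3 - <<'E'
from h import *
z=np.load("t1.npz");p,d=z["p"],z["d"];c=bot.calibration("top");W=world(c,d)
for n,(u,v) in dict(hub=(264,211),sq=(290,204),r1=(258,187),r2=(239,218),r3=(271,237),ptr=(289,262),jar=(184,208),heel=(329,168),rim=(264,250)).items():print(n,W[v,u].round(4))
H=W[...,2];X,Y=W[...,0],W[...,1]
h=W[211,264]
near=np.hypot(X-h[0],Y-h[1])<.17
deck=near&(abs(H-.05)<.006)
pts=W[deck][:,:2]
(cx,cy),r=cv2.minEnclosingCircle(pts.astype(np.float32));print("deck",cx,cy,r,np.median(H[deck]))
m=(near&(H>.075)).astype(np.uint8)
n,l,st,ce=cv2.connectedComponentsWithStats(m)
for i in range(1,n):
    if st[i,4]>8:
        q=W[l==i];ctr=(q.min(0)+q.max(0))/2;print(st[i,4],q.mean(0).round(4),np.hypot(*(q.mean(0)[:2]-[cx,cy])).round(4))
ring=(np.hypot(X-cx,Y-cy)>.143)&(np.hypot(X-cx,Y-cy)<.2)&(H>.025)&(H<.06)
q=W[ring];print(len(q),q.mean(0),np.hypot(q[:,0]-cx,q[:,1]-cy).min())
cv2.imwrite("pics/top_crop.png",cv2.resize(p[120:290,160:360,::-1],(800,680))[:600])
E
```

```text
hub [0.553  0.0413 0.0811]
sq [ 0.5738 -0.0371  0.0889]
r1 [0.627  0.0609 0.0841]
r2 [0.5298 0.1162 0.0855]
r3 [0.473  0.0188 0.0863]
ptr [ 0.403  -0.0362  0.042 ]
jar [0.5596 0.2851 0.082 ]
heel [ 0.7031 -0.161   0.0386]
rim [0.4379 0.0405 0.0498]
deck 0.5418116450309753 0.032817088067531586 0.1557619273662567 0.05080323381930285
107 [0.6313 0.0631 0.0864] 0.0944
207 [ 0.5751 -0.0349  0.0868] 0.0754
129 [0.5532 0.0421 0.0816] 0.0147
104 [0.5332 0.1192 0.0865] 0.0868
112 [0.4771 0.0211 0.0872] 0.0658
334 [0.60470304 0.08602168 0.04943039] 0.1430007503490308
```

View pics/top_crop.png

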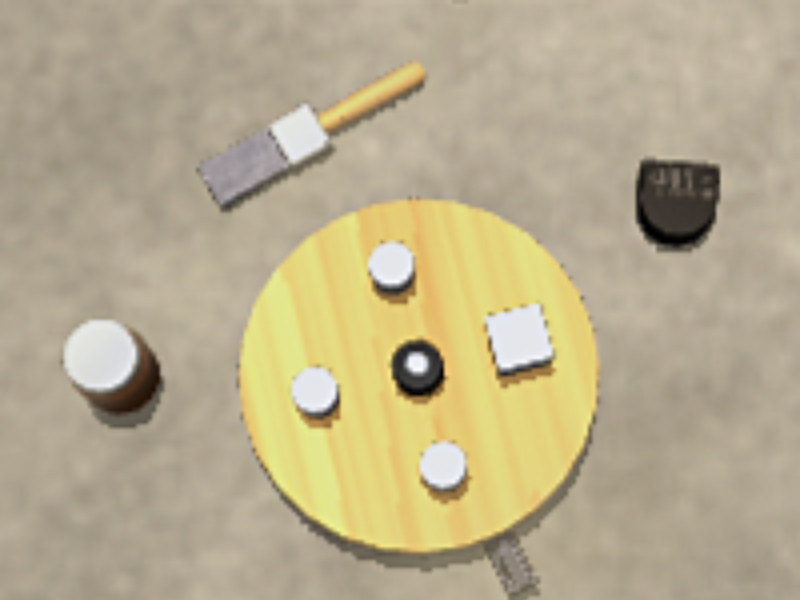

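Emit:
step_arm([
  [0,42,-57.1,0,19.4],
  [0,42,-57.1,0,19.4],
  [0,42,-57.1,0,19.4],
  [0,42,-57.1,0,19.4],
  [0,42,-57.1,0,19.4],
  [0,42,-57.1,0,19.4],
  [0,42,-57.1,0,19.4],
  [0,42,-57.1,0,19.4],
  [0,42,-57.1,0,19.4],
  [0,42,-57.1,0,19.4],
  [0,42,-57.1,0,19.4],
  [0,42,-57.1,0,19.4],
  [0,42,-57.1,0,19.4],
  [0,42,-57.1,0,19.4],
  [0,42,-57.1,0,19.4],
  [0,42,-57.1,0,19.4],
  [0,42,-57.1,8,19.4],
  [0,42,-57.1,8,19.4],
  [0,42,-57.1,8,19.4],
], force=20)

```text
time: 1.95
tool_pos: [0.4255, 0.0396, 0.1162]
tcp_rot: [3.14, -0.003, -0.017]
wrist_force: [-0.3, 0.8, -0.7]
width: 0.003
grip_force: 0.0
```

```bash
python3 - <<'E'
from h import *
z=np.load("t1.npz");c=bot.calibration("top");W=world(c,z["d"])
H=W[...,2];h=np.array([.554,.042]);dx=W[...,:2]-h;r=np.hypot(*np.moveaxis(dx,-1,0));a=np.degrees(np.arctan2(dx[...,1],dx[...,0]))%360
m=(r>.15)&(r<.185)&(H>.03)&(abs(a-207)<20);print(m.sum(),a[m].mean(),np.median(a[m]),H[m].mean())
s,p,d,c=cam("top");print(s["time"],s["tool_pos"],R.from_rotvec(s["tcp_rot"]).as_matrix().round(3).tolist(),s["wrist_force"])
_,p2,d2,c2=cam("side");print(c2["origin"])
_,p3,d3,c3=cam("wrist")
cv2.imwrite("pics/two.png",cv2.resize(np.hstack([p,p2])[...,::-1],(800,300)))
E
```

```text
60 206.7051640463168 206.81413809009013 0.04373520183089729
1.95 [0.4254896  0.03961378 0.11615301] [[1.0, -0.002, -0.011], [-0.002, -1.0, -0.001], [-0.011, 0.001, -1.0]] [-0.31902718  0.78151844 -0.68768353]
[0.09141689 1.03010861 1.12503186]
```

View pics/two.png

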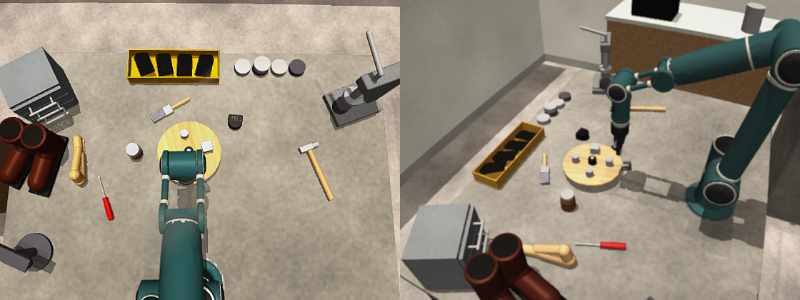

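The side view shows the whole wheel clear of the arm, so I'll track the tins there. Next I test the press depth on the resting wheel.

Emit:
step_arm([
  [0,0.4,0,3,0],
  [0,0.4,0,5,0],
  [0,0.4,0,5.4,0],
  [0,0.4,0,5.4,0],
  [0,0.4,0,5.4,0],
])

```text
time: 2.6
tool_pos: [0.4364, 0.0413, 0.0691]
tcp_rot: [-3.142, 0.0, -0.005]
wrist_force: [-0.2, 0.2, -0.4]
width: 0.003
grip_force: 0.0
```

```bash
cat >> h.py <<'E'
HUB=np.array([.554,.042])
def est(n="side",img=None):
    s,p,d,c=img or cam(n); W=world(c,d).reshape(-1,3)
    q=W[:,:2]-HUB;r=np.hypot(q[:,0],q[:,1])
    k=(W[:,2]>.080)&(W[:,2]<.094)&(r<.118)&(r>.045);q=q[k]
    best=[]
    A=np.radians(np.arange(0,360,1.))
    for a in A:
        ca,sa=np.cos(a),np.sin(a);u=q[:,0]*ca+q[:,1]*sa;v=-q[:,0]*sa+q[:,1]*ca
        sc=((abs(u-.08)<.022)&(abs(v)<.022)).sum()
        for x,y in((0,.08),(-.08,0),(0,-.08)): sc=sc+(np.hypot(u-x,v-y)<.018).sum()
        best.append(sc)
    best=np.array(best);t=best>=best.max()-max(2,.01*len(q))
    ang=np.degrees(np.angle(np.exp(1j*A[t]).mean()))
    return s["time"],ang,best.max(),len(q),best[(np.arange(360)-round(ang)-90)%360].max(),t.sum()
E
python3 - <<'E'
from h import *
s=bot.read_state();print(s["time"],s["tool_pos"],s["wrist_force"]);print(est());s,p,d,c=bot.read_state(),*[0]*3
E
```

```text
2.6 [0.436425   0.04134592 0.06906101] [-0.21311877  0.21612581 -0.43794476]
(2.6, np.float64(-75.00000000000001), np.int64(309), 338, np.int64(309), np.int64(3))
```

Emit:
step_arm([
  [0,-0.5,0,1.0,0],
  [0,-0.5,0,1.0,0],
  [0,-0.5,0,1.0,0],
  [0,-0.5,0,1.0,0],
])

```text
time: 3.05
tool_pos: [0.4297, 0.0416, 0.0571]
tcp_rot: [-3.142, -0.0, -0.0]
wrist_force: [-0.5, 0.0, 0.7]
width: 0.005
grip_force: 0.0
```

Emit:
step_arm([
  [0,0,0,0.5,0],
  [0,0,0,0.5,0],
  [0,0,0,0.5,0],
])

```text
time: 3.35
tool_pos: [0.4295, 0.0415, 0.0518]
tcp_rot: [3.142, 0.0, -0.001]
wrist_force: [0.1, -0.3, -0.5]
width: -0.002
grip_force: 0.0
```

Emit:
step_arm([
  [0,0,0,0.3,0],
  [0,0,0,0.3,0],
  [0,0,0,0.3,0],
])

```text
time: 3.65
tool_pos: [0.4296, 0.0415, 0.0489]
tcp_rot: [-3.142, -0.0, 0.0]
wrist_force: [0.7, 1.0, 0.0]
width: -0.001
grip_force: 0.0
```

Emit:
step_arm([
  [0,0,0,0.1,0],
  [0,0,0,0.1,0],
  [0,0,0,0.1,0],
])

```text
time: 3.95
tool_pos: [0.4297, 0.0415, 0.0481]
tcp_rot: [3.142, 0.0, 0.0]
wrist_force: [0.0, -0.4, -0.0]
width: 0.002
grip_force: 0.0
```

Emit:
step_arm([
  [0,0,0,0.1,0],
  [0,0,0,0.1,0],
  [0,0,0,0.1,0],
])

```text
time: 4.25
tool_pos: [0.4297, 0.0415, 0.0471]
tcp_rot: [-3.142, -0.0, 0.0]
wrist_force: [0.5, 0.1, -0.7]
width: 0.002
grip_force: 0.0
```

Emit:
step_arm([
  [0,0,0,0.1,0],
  [0,0,0,0.1,0],
  [0,0,0,0.1,0],
])

```text
time: 4.55
tool_pos: [0.4296, 0.0415, 0.046]
tcp_rot: [-3.142, -0.0, 0.0]
wrist_force: [-0.4, 0.5, -0.3]
width: 0.001
grip_force: 0.0
```

```bash
python3 - <<'E'
from h import *
s,p,d,c=cam("side")
g=lambda x,y,z:0
q=cv2.resize(p[190:270,210:320,::-1],(660,480),interpolation=cv2.INTER_CUBIC)
W=world(c,d);H=W[...,2];r=np.hypot(W[...,0]-.554,W[...,1]-.042)
k=(r<.135)&(r>.11);print(np.percentile(H[k],[5,30,50,70,95]))
x=(abs(H-.05)<.008)&(r<.16);b=W[x];print("deck ext",b.min(0),b.max(0))
_,p3,d3,c3=cam("wrist")
cv2.imwrite("pics/s2.png",np.hstack([q[:420,:],p3[:,:,::-1]])[:, ::1] if 0 else cv2.resize(np.hstack([cv2.resize(q,(578,420)),p3[:,:,::-1]]),(800,295)))
E
```

```text
[-0.00114619  0.04885823  0.05174576  0.21631551  0.46303104]
deck ext [ 0.41151512 -0.10083304  0.04201525] [0.69592693 0.18207734 0.0579644 ]
```

View pics/s2.png

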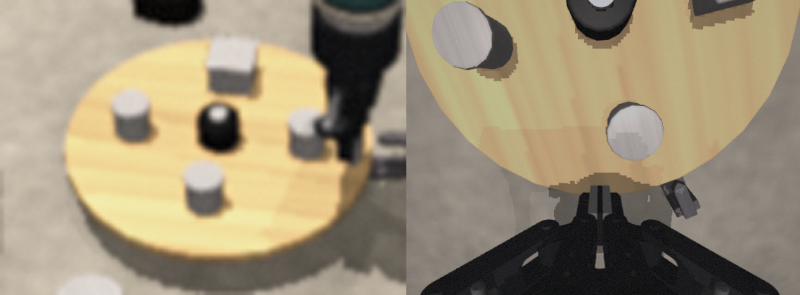

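```bash
python3 - <<'E'
from h import *
s,p,d,c=cam("wrist");T=np.array(c["T_tool_cam"]);Rt=R.from_rotvec(s["tcp_rot"]).as_matrix()
c=dict(c,orientation=Rt@T[:3,:3],origin=Rt@T[:3,3]+s["tool_pos"]);print(T.round(3).tolist(),s["wrist_force"],s["tool_pos"])
W=world(c,d);H=W[...,2]
k=(H>.04)&(H<.06);q=W[k];print("deck z",np.median(q[:,2]),q.min(0),q.max(0))
for v,u in((268,300),(262,274),(266,272),(270,272),(280,272),(266,268),(266,278)):print(u,v,W[v,u].round(4))
t=np.linalg.inv(T)@[0,0,0,1];K=c["mtx"];x,y=t[0]/-t[2],-t[1]/-t[2];f=1+c["k1"]*(x*x+y*y);print("TCP px",K[0,0]*x*f+K[0,2],K[1,1]*y*f+K[1,2])
k=(H>.078)&(H<.095);print(W[k].mean(0),np.median(H[k]))
cv2.imwrite("pics/w3.png",cv2.resize(p[220:300,210:340,::-1],(780,480),interpolation=cv2.INTER_CUBIC))
E
```

```text
[[0.0, 0.95, 0.312, 0.081], [1.0, -0.0, 0.001, -0.001], [0.001, 0.312, -0.95, -0.173], [0.0, 0.0, 0.0, 1.0]] [0.22098519 0.00879616 0.76440388] [0.42968171 0.04151369 0.04606791]
deck z 0.05012614292189255 [ 0.3906139  -0.09815759  0.04012054] [0.56691049 0.18159179 0.05999892]
300 268 [0.424  0.0278 0.0504]
274 262 [0.4278 0.0431 0.0502]
272 266 [0.442  0.0439 0.0833]
272 270 [0.4416 0.0439 0.0866]
272 280 [0.4417 0.0438 0.0959]
268 266 [0.4419 0.0458 0.0829]
278 266 [0.4415 0.041  0.0822]
TCP px 276.63382974363026 256.1134986214005
[0.51597157 0.06649073 0.08488871] 0.0858291457088942
```

View pics/w3.png

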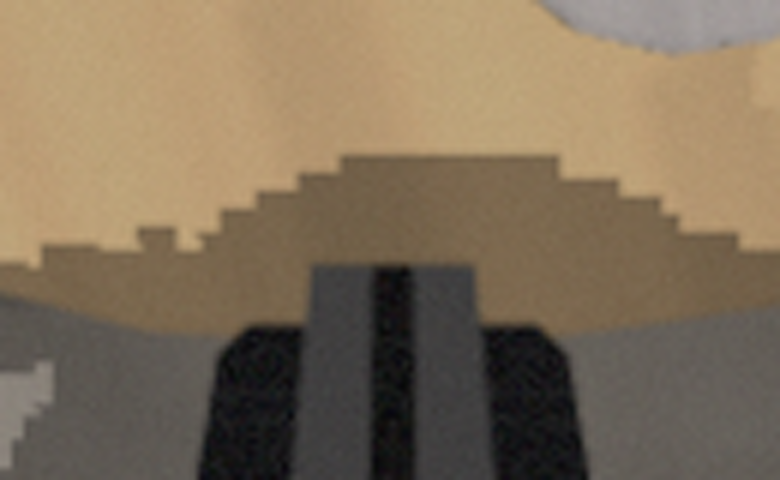

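```bash
python3 - <<'E'
from h import *
s,p,d,c=cam("side");W=world(c,d);o=np.array(c["origin"])
K=np.array(c["mtx"]);M=R.from_rotvec(c["orientation"]).as_matrix()
def px(P):
    q=M.T@(np.array(P)-o);x,y=q[0]/-q[2],q[1]/q[2];f=1+c["k1"]*(x*x+y*y);return K[0,0]*x*f+K[0,2],K[1,1]*y*f+K[1,2]
u,v=px(s["tool_pos"]);print("tcp px",u,v, "z.08",px(s["tool_pos"]+[0,0,.03]), "deckpt",px([.43,.0415,.05]))
u,v=int(u),int(v)
for r in range(v-22,v+6,2):print(r,[tuple((W[r,x]*1000).round().astype(int)) for x in range(u-4,u+8,3)])
a=p[v-40:v+30,u-45:u+45,::-1].copy();cv2.imwrite("pics/s3.png",cv2.resize(a,(720,560),interpolation=cv2.INTER_NEAREST))
E
```

```text
tcp px 303.4581670904605 239.24001399716522 z.08 (np.float64(303.83747239423974), np.float64(232.78537192256184)) deckpt (np.float64(303.4240070356161), np.float64(238.38957655144867))
217 [(np.int64(433), np.int64(86), np.int64(183)), (np.int64(424), np.int64(83), np.int64(184)), (np.int64(419), np.int64(71), np.int64(176)), (np.int64(413), np.int64(60), np.int64(168))]
219 [(np.int64(431), np.int64(90), np.int64(179)), (np.int64(425), np.int64(81), np.int64(174)), (np.int64(419), np.int64(70), np.int64(167)), (np.int64(413), np.int64(59), np.int64(159))]
221 [(np.int64(430), np.int64(92), np.int64(173)), (np.int64(424), np.int64(81), np.int64(166)), (np.int64(423), np.int64(57), np.int64(145)), (np.int64(414), np.int64(55), np.int64(147))]
223 [(np.int64(427), np.int64(100), np.int64(173)), (np.int64(420), np.int64(93), np.int64(170)), (np.int64(424), np.int64(52), np.int64(132)), (np.int64(419), np.int64(39), np.int64(122))]
225 [(np.int64(426), np.int64(102), np.int64(166)), (np.int64(419), np.int64(95), np.int64(163)), (np.int64(417), np.int64(71), np.int64(143)), (np.int64(418)
[... 1000 characters left out ...]
int64(46)), (np.int64(436), np.int64(39), np.int64(52)), (np.int64(427), np.int64(34), np.int64(51)), (np.int64(418), np.int64(31), np.int64(52))]
239 [(np.int64(442), np.int64(51), np.int64(52)), (np.int64(435), np.int64(41), np.int64(45)), (np.int64(424), np.int64(43), np.int64(51)), (np.int64(414), np.int64(42), np.int64(54))]
241 [(np.int64(439), np.int64(58), np.int64(50)), (np.int64(429), np.int64(56), np.int64(52)), (np.int64(421), np.int64(50), np.int64(50)), (np.int64(428), np.int64(-2), np.int64(-3))]
243 [(np.int64(436), np.int64(65), np.int64(48)), (np.int64(426), np.int64(65), np.int64(52)), (np.int64(417), np.int64(62), np.int64(53)), (np.int64(425), np.int64(5), np.int64(-5))]
```

View pics/s3.png

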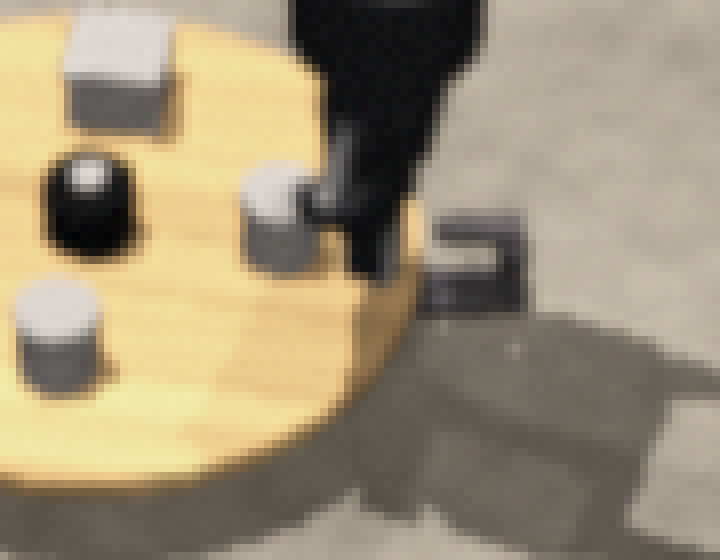

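Both cameras show the shut fingertips ending about 30 mm above the reported TCP, so the deck should meet them at a reported z of about 0.018. I'll go down gently and watch the force.

Emit:
step_arm([
  [0,0,0,0.5,0],
  [0,0,0,1.0,0],
  [0,0,0,1.5,0],
  [0,0,0,2.0,0],
  [0,0,0,2.0,0],
  [0,0,0,2.0,0],
])

```text
time: 5.35
tool_pos: [0.4294, 0.0415, 0.0258]
tcp_rot: [3.142, 0.0, -0.001]
wrist_force: [0.2, -0.3, -0.3]
width: -0.005
grip_force: 0.0
```

Emit:
step_arm([
  [0,0,0,0.3,0],
  [0,0,0,0.3,0],
  [0,0,0,0.3,0],
])

```text
time: 5.65
tool_pos: [0.4297, 0.0415, 0.0231]
tcp_rot: [3.142, 0.0, 0.0]
wrist_force: [-0.2, -0.1, -0.6]
width: -0.001
grip_force: 0.0
```

Emit:
step_arm([
  [0,0,0,0.2,0],
  [0,0,0,0.2,0],
  [0,0,0,0.2,0],
])

```text
time: 5.95
tool_pos: [0.4296, 0.0415, 0.021]
tcp_rot: [-3.142, -0.0, 0.0]
wrist_force: [-0.2, -0.2, -0.0]
width: -0.003
grip_force: 0.0
```

Emit:
step_arm([
  [0,0,0,0.2,0],
  [0,0,0,0.2,0],
  [0,0,0,0.2,0],
])

```text
time: 6.25
tool_pos: [0.4302, 0.0415, 0.0198]
tcp_rot: [-3.142, -0.0, -0.001]
wrist_force: [-1.7, -0.2, 5.8]
width: -0.003
grip_force: 2.9
```

```bash
python3 - <<'E'
from h import *
s,p,d,c=cam("wrist");T=np.array(c["T_tool_cam"]);Rt=R.from_rotvec(s["tcp_rot"]).as_matrix()
c=dict(c,orientation=Rt@T[:3,:3],origin=Rt@T[:3,3]+s["tool_pos"]);W=world(c,d)
for v in range(240,275,3):print(v,(W[v,268]*1000).round(),(W[v,283]*1000).round())
print(s["wrist_force"],est())
E
```

```text
240 [453.  46.  50.] [453.  39.  50.]
243 [451.  46.  50.] [452.  39.  51.]
246 [450.  46.  51.] [450.  39.  50.]
249 [448.  46.  50.] [448.  39.  50.]
252 [446.  46.  50.] [446.  39.  49.]
255 [445.  46.  49.] [445.  39.  49.]
258 [443.  46.  50.] [444.  39.  51.]
261 [442.  46.  51.] [442.  39.  50.]
264 [441.  46.  52.] [441.  39.  52.]
267 [442.  46.  57.] [442.  39.  57.]
270 [442.  46.  60.] [442.  39.  61.]
273 [442.  46.  63.] [442.  39.  63.]
[-1.7426976  -0.22675731  5.83203925] (6.3, np.float64(-75.50000000000003), np.int64(313), 344, np.int64(313), np.int64(2))
```

Contact confirmed: the tips meet the deck at a reported z of about 0.0197, and the press stiffness is about 6 N/mm. Next I test the timing of the brake drop on the still wheel.

Emit:
step_arm([
  [0,-0.4,0,-1.3,0],
  [0,-0.4,0,-1.3,0],
  [0,-0.4,0,-1.3,0],
  [0,-0.4,0,-1.3,0],
])

```text
time: 6.75
tool_pos: [0.4255, 0.0415, 0.0317]
tcp_rot: [-3.142, -0.0, 0.001]
wrist_force: [0.4, -0.1, 0.5]
width: -0.001
grip_force: 0.0
```

Emit:
step_arm([
  [0,0,0,1.4,0],
])

```text
time: 6.85
tool_pos: [0.4275, 0.0416, 0.0192]
tcp_rot: [-3.141, -0.0, -0.005]
wrist_force: [-4.6, 0.3, 123.8]
width: 0.003
grip_force: 74.5
```

Emit:
step_arm([
  [0,0,0,0,0],
])

```text
time: 6.95
tool_pos: [0.4288, 0.0416, 0.0198]
tcp_rot: [-3.141, -0.0, -0.008]
wrist_force: [-0.2, -0.8, 11.5]
width: -0.0
grip_force: 5.1
```

Emit:
step_arm([
  [0,0,0,0,0],
  [0,0,0,0,0],
])

```text
time: 7.15
tool_pos: [0.4288, 0.0416, 0.0198]
tcp_rot: [-3.141, -0.0, -0.008]
wrist_force: [-0.1, 0.3, 9.3]
width: -0.001
grip_force: 4.5
```

Impact on that drop was too hard (124 N on the wrist), so the real brake will start from 2–3 mm above the deck. Now I move behind the near round tin for a smooth, accelerating flick.

Emit:
step_arm([
  [0,0,0,-3,0],
  [0,0,0,-6,0],
  [0,2.5,-1,-6,0],
  [0,5.1,-2,-6,0],
  [0,5.1,-2,-6,0],
  [0,5.1,-2,-4,0],
  [0,5.1,-2,-2,0],
  [0,5.1,-2,-1,0],
  [0,5.1,-2,-1,0],
  [0,5.1,-2,-1,0],
])

```text
time: 8.15
tool_pos: [0.4763, 0.0614, 0.028]
tcp_rot: [3.142, 0.0, -0.001]
wrist_force: [0.3, 0.2, 0.1]
width: -0.002
grip_force: 0.0
```

```bash
python3 - <<'E'
from h import *
print(est());s=bot.read_state();print(s["tool_pos"],s["wrist_force"])
_,p,d,c=cam("side");_,p3,_,_=cam("wrist")
cv2.imwrite("pics/f1.png",np.hstack([cv2.resize(p[190:270,220:320,::-1],(400,320)),cv2.resize(p3[:,:,::-1],(400,320))]))
E
```

```text
(8.15, np.float64(-75.00000000000003), np.int64(252), 293, np.int64(252), np.int64(1))
[0.47708382 0.0614819  0.0286198 ] [-0.27860853 -0.79213408  0.71000786]
```

View pics/f1.png

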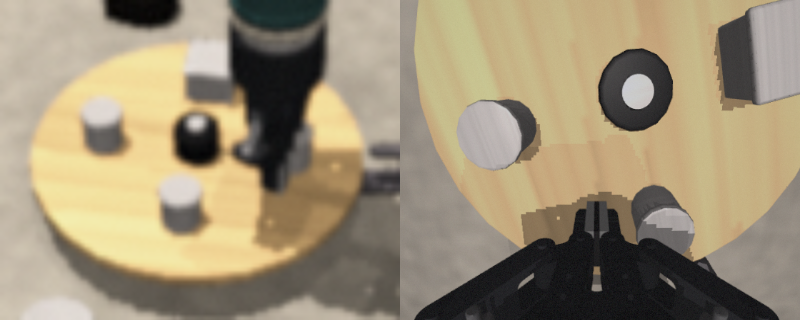

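Emit:
step_arm([
  [0,-0.1,0.55,0,0],
  [0,-0.2,1.4,0,0],
  [0,-0.2,2.8,0,0],
  [0,0.2,4.6,0,0],
  [0,1.0,6.3,0,0],
  [0,1.0,6.4,-4.5,0],
  [0,0.5,6.0,-6,0],
  [0,-2,4,-6,0],
  [0,-5,2,-6,0],
  [0,-5,2,-6,0],
])

```text
time: 9.3
tool_pos: [0.4225, 0.0416, 0.0871]
tcp_rot: [3.142, 0.002, -0.006]
wrist_force: [-1.1, -1.4, -0.0]
width: -0.002
grip_force: 0.0
```

```bash
python3 - <<'E'
from h import *
for _ in range(3):print(est())
E
```

```text
(9.3, np.float64(28.000000000000004), np.int64(328), 349, np.int64(328), np.int64(3))
(9.35, np.float64(34.50000000000001), np.int64(324), 354, np.int64(324), np.int64(2))
(9.4, np.float64(40.0), np.int64(327), 353, np.int64(327), np.int64(1))
```

Emit:
step_arm([
  [0,0,0,1,0],
  [0,0,0,2,0],
  [0,0,0,3,0],
  [0,0,0,4,0],
  [0,0,0,5,0],
  [0,0,0,5.5,0],
  [0,0,0,6,0],
  [0,0,0,6.2,0],
  [0,0,0,6.3,0],
  [0,0,0,6.4,0],
  [0,0,0,6.5,0],
  [0,0,0,6.5,0],
  [0,0,0,6.5,0],
  [0,0,0,6.5,0],
  [0,0,0,6.5,0],
  [0,0,0,6.5,0],
  [0,0,0,6.5,0],
  [0,0,0,6.5,0],
  [0,0,0,6.5,0],
  [0,0,0,6.5,0],
])

```text
time: 11.45
tool_pos: [0.4266, 0.0415, 0.0231]
tcp_rot: [-3.142, -0.0, 0.0]
wrist_force: [-0.3, 0.7, 0.6]
width: 0.004
grip_force: 0.0
```

```bash
python3 - <<'E'
from h import *
for _ in range(3):print(est()[:4])
s=bot.read_state();print(s["time"],s["tool_pos"],s["wrist_force"])
E
```

```text
(11.45, np.float64(-100.0), np.int64(319), 344)
(11.5, np.float64(-95.5), np.int64(319), 350)
(11.55, np.float64(-91.0), np.int64(323), 340)
11.6 [0.42669014 0.04151015 0.02308175] [ 0.5065718  -0.55608304  0.10062991]
```

Emit:
step_arm([
  [0,0,0,0,0],
  [0,0,0,0,0],
  [0,0,0,0,0],
  [0,0,0,0,0],
  [0,0,0,0,0],
  [0,0,0,0,0],
  [0,0,0,0,0],
  [0,0,0,0,0],
  [0,0,0,0,0],
  [0,0,0,0,0],
  [0,0,0,0,0],
  [0,0,0,0,0],
  [0,0,0,0,0],
  [0,0,0,0,0],
  [0,0,0,0,0],
])

```text
time: 13.1
tool_pos: [0.4267, 0.0415, 0.0231]
tcp_rot: [3.142, 0.0, -0.0]
wrist_force: [0.4, -0.6, -0.7]
width: 0.002
grip_force: 0.0
```

```bash
python3 - <<'E'
from h import *
for _ in range(2):print(est()[:4])
E
```

```text
(13.1, np.float64(41.5), np.int64(326), 355)
(13.15, np.float64(45.5), np.int64(328), 350)
```

Emit:
step_arm([
  [0,0,0,0,0],
  [0,0,0,0,0],
  [0,0,0,0,0],
  [0,0,0,0,0],
  [0,0,0,0,0],
  [0,0,0,0,0],
  [0,0,0,0,0],
  [0,0,0,0,0],
  [0,0,0,0,0],
  [0,0,0,0,0],
  [0,0,0,0,0],
  [0,0,0,0,0],
  [0,0,0,0,0],
])

```text
time: 14.5
tool_pos: [0.4267, 0.0415, 0.0231]
tcp_rot: [-3.142, -0.0, 0.0]
wrist_force: [1.1, 0.5, 0.0]
width: -0.002
grip_force: 0.0
```

```bash
python3 - <<'E'
from h import *
for _ in range(4):print(est()[:4])
s=bot.read_state();print(s["time"],s["tool_pos"],s["wrist_force"])
E
```

```text
(14.5, np.float64(140.0), np.int64(330), 358)
(14.55, np.float64(142.5), np.int64(338), 352)
(14.6, np.float64(145.5), np.int64(328), 355)
(14.65, np.float64(149.0), np.int64(334), 360)
14.7 [0.42670394 0.04151218 0.02309862] [ 0.77909455 -0.83277217  0.28386184]
```

Emit:
step_arm([
  [0,0,0,0.05,0],
  [0,0,0,0.1,0],
  [0,0,0,0.15,0],
  [0,0,0,0.15,0],
  [0,0,0,0.15,0],
  [0,0,0,0.15,0],
  [0,0,0,0.15,0],
])

```text
time: 15.4
tool_pos: [0.4267, 0.0415, 0.0216]
tcp_rot: [-3.142, -0.0, -0.0]
wrist_force: [1.0, -0.5, 0.4]
width: 0.001
grip_force: 0.0
```

```bash
python3 - <<'E'
from h import *
print(est()[:4]);s=bot.read_state();print(s["time"],s["tool_pos"])
E
```

```text
(15.4, np.float64(-166.00000000000003), np.int64(317), 338)
15.45 [0.42675079 0.04150022 0.02161941]
```

Emit:
step_arm([
  [0,0,0,0,0],
  [0,0,0,0.37,0],
  [0,0,0,0.37,0],
  [0,0,0,0.37,0],
  [0,0,0,0.37,0],
  [0,0,0,0.37,0],
])

```text
time: 16.05
tool_pos: [0.4275, 0.0416, 0.0197]
tcp_rot: [-3.141, -0.0, -0.001]
wrist_force: [-5.4, 0.3, 16.1]
width: -0.0
grip_force: 8.0
```

```bash
python3 - <<'E'
from h import *
for _ in range(3): print(est()[:4])
print(est("top")[:4])
s=bot.read_state();print(s["time"],s["tool_pos"],s["wrist_force"])
E
```

```text
(16.05, np.float64(-155.00000000000003), np.int64(301), 325)
(16.1, np.float64(-154.5), np.int64(304), 324)
(16.15, np.float64(-154.5), np.int64(310), 329)
(16.2, np.float64(-38.83459608057962), np.int64(245), 249)
16.25 [0.42747963 0.04162377 0.01973482] [-5.08945773 -0.60289955 15.97863029]
```

The wheel stopped at 205.3°, and the pointer is at 206.8°, about 2 mm off. Now I lift the finger straight up.

Emit:
step_arm([
  [0,0,0,-0.3,0],
  [0,0,0,-1,0],
  [0,0,0,-3,0],
  [0,0,0,-6,0],
  [0,0,0,-10,0],
  [0,0,0,-12,0],
  [0,0,0,-12,0],
  [0,0,0,-12,0],
])

```text
time: 17.05
tool_pos: [0.4268, 0.0415, 0.138]
tcp_rot: [-3.142, -0.0, -0.001]
wrist_force: [-0.2, -0.2, -0.6]
width: -0.0
grip_force: 0.0
```

```bash
python3 - <<'E'
from h import *
print(est()[:4]);_,p,_,_=cam("side");_,p2,_,_=cam("top");print(est()[:4])
cv2.imwrite("pics/end.png",cv2.resize(np.hstack([p[120:330,140:420],p2[100:310,160:440]])[...,::-1],(800,300)))
E
```

```text
(17.05, np.float64(-154.5), np.int64(327), 347)
(17.2, np.float64(-154.5), np.int64(315), 344)
```

View pics/end.png

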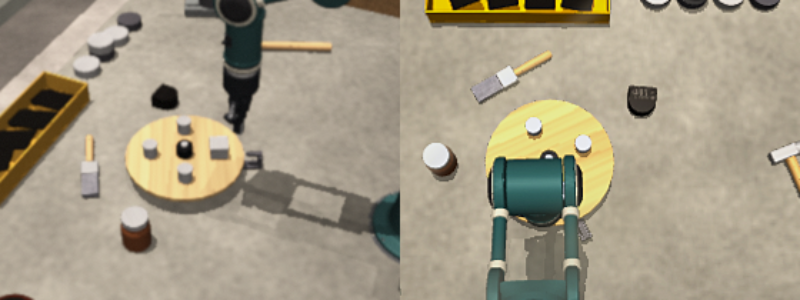

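The square tin at (219,147) faces the pointer at (253,158). The wheel is at rest and the bystanders haven't moved.

```bash
python3 -c "
from workcell import bot
print(bot.finish_job())"
```

```text
the job is handed in; nothing more can be done
None
```

The wheel was flicked, ran free for more than 3 s, and was braked from about 1 rad/s to its first stop with the square tin about 2 mm from the pointer; the finger is clear, nothing else moved and the job is handed in, but an early press test on the still wheel read 123.8 N at the wrist, over the 120 N limit, which may fail the run.

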